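# Spring check of a thin brass tuning slide

### The job

Check the return spring of the thin-walled brass tuning slide: gently draw its U-shaped bow straight out until the pointer of the orange rider stands over the green mark, not past it, then ease the slide fully home without letting it snap back, and let go. The thin tube dents, so hold it with the lightest grip; leave the rider where the slide has pushed it (do not touch it with the gripper), and do not disturb the things around.

Things in the scene. Friction and masses are not known exactly. Their poses are not given: they have to be found in the camera images.
- fixture: Wooden fixture bolted to the bench, base 240 x 190 x 15 mm. Origin on the bench; its -x (roughly towards the robot) is the way the slide is drawn out, z up. Jaws at x +20 to +90 mm, up to 106 mm high, hold two brass outer tubes along x at y = +-42 mm, 65 mm up, mouths at x = -5 mm. Rider's rail at y = -85 mm, x -115 to +15 mm, 50 mm up.
- bow: Sprung slide: a thin brass U, tube 14 mm thick. Origin: mid cross tube, on its centreline; axes as fixture, where it lies at (-100, 0, 65) mm when home; it slides to -x, at most 90 mm, against 2 N (home) to 5 N (60 mm out). The cross tube runs along y, straight for 44 mm; legs at y +-42 mm. Free inside the U and in front. It dents above 70 N finger force (pads added): close with about 20 N.
- rider: Orange drag rider on the rail, 12 mm (x) x 18 x 26 mm high, white pointer 3 mm wide to -y. Origin on the pointer's middle line, 65 mm up, at y = -105 mm of the fixture. A steel arm on the slide pushes it along -x and it stays where pushed when the slide goes back: a pull too far cannot be undone. It may start up to 12 mm ahead of the arm.
- flag: Green mark beside the rail, 12 mm wide along x, top face 10 mm below its origin. Origin on the mark's middle line, 65 mm above the bench; with the rider exactly on the mark the two origins coincide. Axes as the fixture's. Fixed, but elsewhere along the rail each time.
- mouthpiece: Silver mouthpiece standing on its wide rim, 29 mm across, 85 mm high; origin under its middle. Bystander.
- oil: White oil bottle with a blue cap, 36 mm across, 95 mm high, standing; origin under its middle. Bystander.
- crook: Spare small brass U-tube lying flat on the bench, about 98 x 62 mm, 12 mm thick; origin under its middle. Bystander.

How it is judged:
By the outcome, as a careful person would: the job done as asked, in the order asked, and still so for the second after the job is handed in, with the robot touching nothing.
It also fails if it takes over 45 s, if anything falls off the work surface, if the arm or the gripper's body presses on something with over 40 N, if the wrist force passes 120 N, or if a joint passes its speed limit or range.

### The arm

A 6-joint arm with a two-finger parallel gripper is mounted at the origin on the work surface. World frame = base frame: x ahead of the robot, y to its left, z up, the work surface at z = 0. Lengths are in m, angles in rad, forces in N, time in s.
With the tool pointing down it reaches from about 0.4 to 0.925 m from the base axis. Payload 3.4 kg.
Tool frame: the origin (TCP) lies midway between the tips of the shut fingers; the grasp point (between the pads) lies 19 mm behind it; z points along the fingers, y is the line along which they close (so a half turn about z gives the same grasp; the last joint's range is limited). The gripper opens to 85 mm and grips with 20 to 120 N. Pads are 22 mm wide; open, the fingers measure 114 mm over their backs; the gripper's body (76 mm by 85 mm) begins 54 mm behind the grasp point. The pads swing forward as they close: fully open they stand 13 mm farther back than shut.
Start: joints at [-1.419, 0.307, 1.506, -0, 1.328, -0.073], TCP at [0.128, -0.561, 0.231] pointing down, gripper open.
Joint ranges: [-3.12, 3.12], [-1.05, 2.28], [0.14, 2.33], [-1.42, 4.57], [0.1, 2.73], [-2.68, 2.68]. Speed limits (rad/s): [2.57, 2.57, 3.14, 3.14, 3.14, 3.14].

### API

Orientations are given as a unit quaternion [w, x, y, z].
In Python, from workcell import * gives the robot as it stands.
- The arm moves only by the shell command python3 -m handwheel 'ROWS' [FORCE]. ROWS is text: rows parted by semicolons, each of 7 numbers parted by spaces: the shift along the tool's x, y, z normalised to -1 to 1, where 1 is 20 mm, then the turn, a rotation vector about the tool's x, y, z normalised to -1 to 1, where 1 is 1.5 rad, then the closure, from 0 (fully open) to 1 (shut). A call has exactly 8 rows; each row shifts and turns the commanded pose from where the row before left it, along the tool's axes as they then stand; what a row does not reach is not made up. A row lasts 1/12 s, in which the tool goes at most 41.7 mm and 7.16 degrees, less where a joint would pass 70% of its speed; a pose out of reach is approached as far as the arm can. A call with a number of a shift or a turn outside -1 to 1 is refused whole. A call with a gripper value outside its range is refused whole. The fingers move at their own pace and stop on an object; FORCE is the grip in N (left out, the last holds). Time passes only in rows, so rows that do not move let the fingers close, or fill a call up. It gives the time, the measured TCP pose, the force, the opening and the grip force at its end, in the units of the state.
- observe(): the state, without advancing time (a new reading comes with each control period).
- read_camera(name): name is "side" or "top"; returns a dict with "frame" (384x512x3 uint8, red, green, blue), "depth" (384x512 float32, m along the optical axis (not along the pixel's ray), 0 where there is no reading), "fx", "fy", "cx", "cy" (pixels), "D" ([k1, k2, p1, p2, k3] as OpenCV has them; the pictures are not rectified), "pose" (4x4, takes a point from camera to world coordinates). Camera axes: x right, y down, z forward; pixel columns grow to the right and rows downward; lengths in m; the calibration is good to about 2 mm. A picture is of the moment at which its call begins.
- close_job(): hands the job in; it is judged then, once.
Trained networks look in a picture, given as the dict that the camera call returned (one of the last four; its "shot" number tells which), for a name from the list of things; names that differ only in an ending like _2 or _b are one class to them, and where a whole thing is asked for, a point or a joint stands for the part that bears it (a point fixed in the world has none). Each returns a list of dicts, best first, with "p" (0 to 1); they miss things now and then, are a little off and sometimes report something else, mostly with a low value. They report only what shows in the picture. A call takes as long as a camera call.
- find_in(picture, thing): "xyz" ([x, y, z] in m, in world coordinates, good to about 4 mm: the middle of the surface that is visible of it).
- silhouettes(picture, thing): "mask" (384x512 bool, what is visible of it).
The state is a dict: "time": time; "qpos": joint angles; "joint_velocities": joint speeds; "tau": joint torques, N m; "tool_pos": TCP position; "eef_rot": TCP orientation; "contact_force": force on the tool from outside, world axes, zero at the start; "wrist_torque": the same for the moment, N m; "width": finger opening in m; "finger_force": force on a finger pad.
Only numpy, scipy, OpenCV 4.12 (cv2) and the standard library are available. Lean on these libraries where they do the work, as an engineer would, in place of code of your own. Each camera call takes 0.05 s, during which the arm holds its last target. There are 200 camera calls.

## Working session

There is one attempt and no reset: what is moved stays moved. The work goes in short steps, Python scripts to look and compute and a shell command to move; the robot and the scene stay as the last step left them, time stands still between calls to the robot, and variables do not carry over. Pictures are saved under pics/ and viewed, at most 10 in all, crops included, and the job is handed in when it is done.

```bash
mkdir -p pics; cat > h.py <<'E'
from workcell import *
import numpy as np, cv2
def und(p,u,v):
    K=np.array([[p['fx'],0,p['cx']],[0,p['fy'],p['cy']],[0,0,1]])
    return cv2.undistortPoints(np.array(np.c_[u,v],float).reshape(-1,1,2),K,np.array(p['D'],float)).reshape(-1,2)
def world(p,u,v,d):
    n=und(p,u,v); d=np.asarray(d).reshape(-1,1)
    c=np.c_[n*d,d]; T=np.array(p['pose']); return c@T[:3,:3].T+T[:3,3]
def atz(p,u,v,z):
    n=und(p,u,v); T=np.array(p['pose']); r=np.c_[n,np.ones(len(n))]@T[:3,:3].T
    return T[:3,3]+r*((z-T[2,3])/r[:,2])[:,None]
def cloud(p,m):
    v,u=np.nonzero(m&(p['depth']>0)); return world(p,u,v,p['depth'][v,u])
E
python3 - <<'E'
from h import *
s=observe();print(s['time'],s['tool_pos'],s['eef_rot'],s['width'],s['contact_force'])
for n in("top","side"):
    p=read_camera(n);cv2.imwrite(f'pics/{n}0.png',p['frame'][:,:,::-1])
    np.savez(f'{n}0.npz',**{k:np.array(v) for k,v in p.items()})
    print(n,np.round(p['pose'],3).tolist())
    for t in("fixture","bow","rider","flag","mouthpiece","oil","crook"):
        print(t,[(np.round(r['xyz'],4).tolist(),round(r['p'],2)) for r in find_in(p,t)[:2]])
E
```

```text
0.0 [ 0.12802221 -0.55985088  0.23038993] [-1.00463024e-03  9.93690934e-01  1.12148639e-01 -3.86921116e-05] 0.08515284140990365 [-0.94753028  0.40716371  0.17849053]
top [[-0.018, -0.999, 0.044, 0.615], [-1.0, 0.018, 0.002, 0.055], [-0.002, -0.044, -0.999, 0.82], [0.0, 0.0, 0.0, 1.0]]
fixture [([0.6288, 0.0988, 0.0151], 0.65)]
bow [([0.558, 0.0798, 0.0711], 0.87)]
rider [([0.6204, 0.0249, 0.0762], 0.63)]
flag []
mouthpiece []
oil [([0.5756, 0.2596, 0.0653], 0.66)]
crook [([0.4612, 0.2734, 0.0119], 0.79), ([0.6298, 0.1036, 0.0156], 0.32)]
side [[-0.825, -0.401, 0.399, 0.341], [-0.566, 0.591, -0.575, 0.524], [-0.005, -0.7, -0.714, 0.638], [0.0, 0.0, 0.0, 1.0]]
fixture [([0.6113, 0.1316, 0.0223], 0.76)]
bow [([0.5536, 0.0953, 0.0662], 0.64)]
rider [([0.6144, 0.0411, 0.0702], 0.55)]
flag [([0.5767, -0.0097, 0.0571], 0.61)]
mouthpiece [([0.6866, -0.0608, 0.0297], 0.83)]
oil [([0.5626, 0.2773, 0.0598], 0.59)]
crook [([0.4563, 0.2839, 0.0113], 0.67)]
```

```bash
python3 -c "
import cv2,numpy as np
a=cv2.imread('pics/top0.png');b=cv2.imread('pics/side0.png')
cv2.imwrite('pics/both0.png',cv2.resize(np.vstack([a,b]),(800,600)) if 0 else np.hstack([cv2.resize(a,(400,300)),cv2.resize(b,(400,300))]))"
```

```text
(no output)
```

View pics/top0.png

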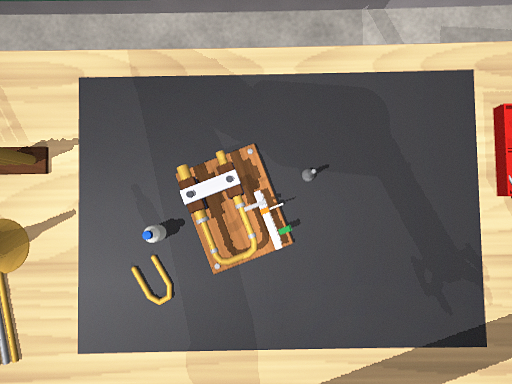

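View pics/side0.png

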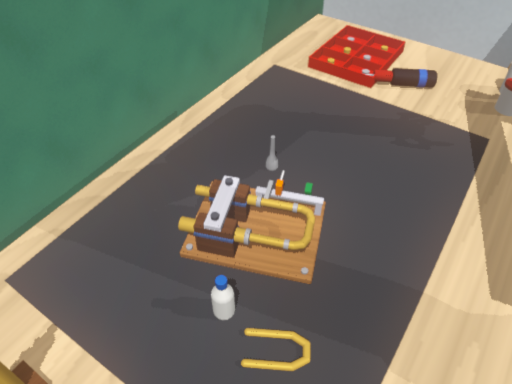

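```bash
python3 - <<'E'
from h import *
P={}
for n in("top","side"):
    p=read_camera(n);P[n]=p
    print(n,p['fx'],p['fy'],p['cx'],p['cy'],np.round(p['D'],3))
    f=p['frame'].astype(int);R,G,B=f[...,0],f[...,1],f[...,2]
    v,u=np.mgrid[0:384,0:512]
    C=world(p,u.ravel(),v.ravel(),p['depth'].ravel()).reshape(384,512,3)
    ok=(p['depth']>0)&(abs(C[...,0]-.6)<.2)&(abs(C[...,1]-.08)<.16)
    base=ok&(C[...,2]>.008)&(C[...,2]<.024)&(R>G+20)
    q=C[base][:,:2].astype(np.float32)*1000
    if n=='top':print('base rect',cv2.minAreaRect(q), len(q))
    ms=silhouettes(p,'bow');m=ms[0]['mask'] if ms else np.zeros_like(ok)
    b=C[m&ok&(C[...,2]>.055)];print('bow n',len(b),'zmax',b[:,2].max())
    r=cv2.minAreaRect(b[:,:2].astype(np.float32)*1000);print('bow rect',r)
    np.save(f'bow_{n}.npy',b)
    for nm,mm in(('green',(G>R+50)&(G>B+40)),('orange',(R>200)&(G<160)&(B<90)&(R-G>80)),):
        k=mm&ok; print(nm,k.sum(),np.round(C[k].mean(0),4),np.round(C[k].min(0),4),np.round(C[k].max(0),4), [ (a.min(),a.max(),round(a.mean(),1)) for a in np.nonzero(k)])
    for t in('rider','flag'):
        for s in silhouettes(p,t)[:1]:
            k=s['mask']&(p['depth']>0);print(t,s['p'],k.sum(),np.round(np.median(C[k],0),4))
p=P['top'];a=cv2.resize(p['frame'][130:290,165:315,::-1],(600,640),interpolation=2)[:600]
b=P['side']['frame'][150:290,170:340,::-1]
cv2.imwrite('pics/c1.png',cv2.resize(p['frame'][135:285,165:315,::-1],(600,600),interpolation=cv2.INTER_NEAREST))
E
```

```text
top 362.61543877394456 362.61543877394456 253.65340006175614 194.9287250866825 [0.022 0.    0.    0.    0.   ]
base rect ((622.6885375976562, 101.30654907226562), (240.5172576904297, 189.93333435058594), 20.317934036254883) 5505
bow n 860 zmax 0.0751944461698496
bow rect ((570.1557006835938, 84.00205993652344), (101.14592742919922, 142.4835205078125), 19.867755889892578)
green 79 [ 0.5748 -0.0084  0.0491] [ 0.5631 -0.0265  0.    ] [0.5842 0.0059 0.0564] [(np.int64(225), np.int64(234), np.float64(229.4)), (np.int64(278), np.int64(291), np.float64(284.6))]
orange 7 [0.6137 0.0434 0.0403] [ 0.5651 -0.014   0.0118] [0.6307 0.0711 0.0757] [(np.int64(204), np.int64(233), np.float64(211.4)), (np.int64(247), np.int64(286), np.float64(259.9))]
rider 0.56 82 [0.6188 0.0291 0.0758]
flag 0.62 70 [ 0.576  -0.0079  0.0541]
side 423.67362414750704 423.67362414750704 251.41830143178083 187.043987620252 [-0.078  0.     0.     0.     0.   ]
bow n 1194 zmax 0.07694032135185092
bow rect ((570.3429565429688, 85.01261901855469), (101.85787963867188, 144.2420196533203), 19.826831817626953)
green 67 [ 0.5769 -0.0086  0.0511] [ 0.5671 -0.0718 -0.0015] [0.6081 0.0059 0.0575] [(np.int64(183), np.int64(193), np.float64(187.7)), (np.int64(305), np.int64(312), np.float64(308.2))]
orange 39 [0.6182 0.0339 0.0757] [ 6.106e-01 -4.090e-02  5.000e-04] [0.6635 0.0446 0.0793] [(np.int64(179), np.int64(186), np.float64(183.1)), (np.int64(276), np.int64(282), np.float64(279.0))]
rider 0.65 104 [0.6147 0.0417 0.0732]
flag 0.57 1168 [0.4608 0.2777 0.0114]
```

View pics/c1.png

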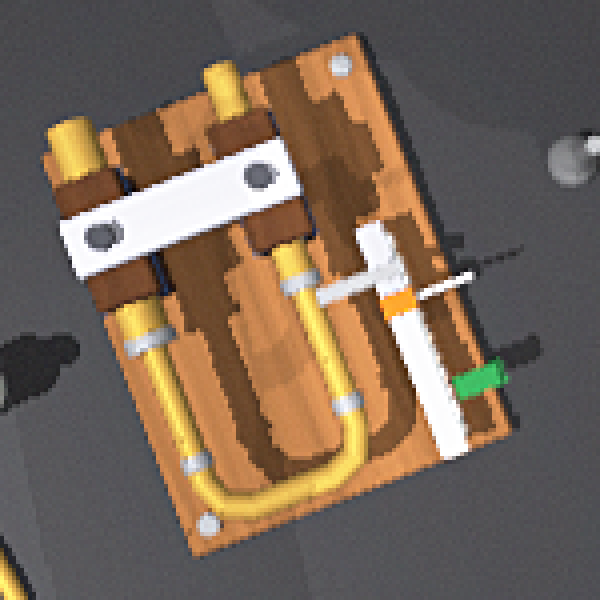

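```bash
cat >> h.py <<'E'
A=np.deg2rad(20.1);O=np.array([.6227,.1013])
Rf=np.array([[np.cos(A),-np.sin(A)],[np.sin(A),np.cos(A)]])
def fx(w): return (np.asarray(w)[:,:2]-O)@Rf*1000
def rail(p,show=True):
    "pointer and mark positions (fixture x,y mm)"
    f=p['frame'].astype(int);R,G,B=f[...,0],f[...,1],f[...,2];out={}
    v,u=np.nonzero((G>R+50)&(G>B+40));q=fx(atz(p,u,v,.055))
    k=(abs(q[:,1]+107)<14)&(abs(q[:,0]+50)<70)
    if k.any(): out['mark']=(q[k].min(0).round(1),q[k].max(0).round(1),q[k].mean(0).round(1),k.sum())
    v,u=np.nonzero((f.min(2)>130)&(f.max(2)-f.min(2)<60));q=fx(atz(p,u,v,.065))
    k=(q[:,1]<-98)&(q[:,1]>-122)&(abs(q[:,0]+50)<80)
    if k.any(): out['ptr']=(q[k].min(0).round(1),q[k].max(0).round(1),q[k].mean(0).round(1),k.sum())
    v,u=np.nonzero((R>170)&(R-G>70)&(G-B>20)&(B<90));q=fx(atz(p,u,v,.078))
    k=(abs(q[:,1]+85)<12)&(abs(q[:,0]+50)<80)
    if k.any(): out['orange']=(q[k].min(0).round(1),q[k].max(0).round(1),np.median(q[k],0).round(1),k.sum())
    if show:
        for a,b in out.items():print(a,*b)
    return out
E
python3 - <<'E'
from h import *
for n in("top","side"):
    p=read_camera(n);print(n);rail(p)
    b=np.load(f'bow_{n}.npy');q=fx(b);print('bow',np.percentile(q,[0,1,99,100],axis=0).round(1).tolist())
    c=q[(abs(q[:,1])<20)];z=b[abs(q[:,1])<20][:,2];print('cross',np.percentile(c[:,0],[1,50,99]).round(1),np.polyfit(c[:,1],c[:,0],1),z.max(), 'x at top',c[z>z.max()-.004,0].mean())
    m=silhouettes(p,'rider')[0]['mask'];v,u=np.nonzero(m);print('rider mask',u.min(),u.max(),v.min(),v.max())
cv2.imwrite('pics/c2.png',cv2.resize(p['frame'][160:220,245:345,::-1],(800,480),interpolation=cv2.INTER_NEAREST))
E
```

```text
top
mark [-88.6 -99.4] [-75.4 -93.2] [-82.1 -96.2] 21
ptr [ -32.3 -100.5] [-27.7 -98.6] [-29.7 -99.5] 4
orange [-110.1  -88.9] [ 28.2 -73. ] [-47.8 -86. ] 51
bow [[-105.9, -69.6], [-104.8, -64.0], [-7.0, 72.3], [-4.8, 73.1]]
cross [-104.8  -76.2   -6.3] [ -1.80321097 -81.57071176] 0.0751944461698496 x at top -63.282669885844506Traceback (most recent call last):
  File "<stdin>", line 6, in <module>
IndexError: list index out of range
```

```bash
python3 -m handwheel '0 0 0 0 0 -0.08 0; 0 0 0 0 0 -0.08 0; 0 0 0 0 0 -0.08 0; 0 0 0 0 0 -0.08 0; 0 0 0 0 0 -0.08 0; 0 0 0 0 0 -0.08 0; 0 0 0 0 0 -0.08 0; 0 0 0 0 0 -0.08 0' 20
python3 -m handwheel '0 0 0 0 0 -0.08 0; 0 0 0 0 0 -0.08 0; 0 0 0 0 0 -0.08 0; 0 0 0 0 0 -0.08 0; 0 0 0 0 0 -0.08 0; 0 0 0 0 0 -0.08 0; 0 0 0 0 0 0 0; 0 0 0 0 0 0 0'
```

```text
time: 1.97
tool_pos: [0.1281, -0.5605, 0.2313]
eef_rot: [-0.0, 0.828, 0.561, 0.0]
contact_force: [-0.4, -0.8, -0.2]
width: 0.0851
finger_force: 0.0
time: 2.63
tool_pos: [0.1281, -0.5605, 0.2313]
eef_rot: [-0.0, 0.581, 0.814, 0.0]
contact_force: [0.5, -0.9, 0.0]
width: 0.0857
finger_force: 0.0
```

```bash
python3 - <<'E'
from h import *
from scipy.optimize import least_squares
D={}
for n in("top","side"):
    b=np.load(f'bow_{n}.npy');q=fx(b);print(n,np.histogram(q[q[:,0]>-80,1],bins=range(-75,80,5)))
    # near-top surface points: distance to U centreline, legs only + cross
    top=b[:,2]>.068; w=b[top]; ww=w[:,:2]*1000
    def model(t):
        a=np.deg2rad(t[2]);R=np.array([[np.cos(a),-np.sin(a)],[np.sin(a),np.cos(a)]])
        return (ww-t[:2])@R
    def res(t):
        l=model(t); d1=abs(l[:,1]-42); d2=abs(l[:,1]+42); d3=abs(l[:,0]+100)
        leg=np.minimum(d1,d2)+np.where(l[:,0]<-80,50,0)
        cr=d3+np.where(abs(l[:,1])>22,50,0)
        r=np.minimum(leg,cr); return np.where(r<20,r,20)
    best=min((least_squares(res,[622+dx,101+dy,20.1],loss='soft_l1',x_scale=[1,1,.1]) for dx in(-10,0,10) for dy in(10,25,40)),key=lambda s:s.cost)
    print(best.x,best.cost,len(ww),w[:,2].max())
E
```

```text
top (array([ 0,  7, 10,  9, 10,  9,  8,  8, 10,  9, 72, 89, 71,  0,  0,  0,  0,
        0,  0,  0,  0,  0,  0,  0,  0,  0,  7, 88, 86, 44]), array([-75, -70, -65, -60, -55, -50, -45, -40, -35, -30, -25, -20, -15,
       -10,  -5,   0,   5,  10,  15,  20,  25,  30,  35,  40,  45,  50,
        55,  60,  65,  70,  75]))
[610.54712375 122.63249741  20.19371766] 5069.44405471438 748 0.0751944461698496
side (array([  0,   7,  14,   8,  11,   8,  10,  13,   7,  12,  23,  93, 192,
        19,   0,   0,   0,   0,   0,   0,   0,   0,   0,   0,   0,   0,
         5,  62, 142, 168]), array([-75, -70, -65, -60, -55, -50, -45, -40, -35, -30, -25, -20, -15,
       -10,  -5,   0,   5,  10,  15,  20,  25,  30,  35,  40,  45,  50,
        55,  60,  65,  70,  75]))
[610.13375446 124.9549131   20.14326409] 6318.238946786707 966 0.07694032135185092
```

```bash
sed -i 's/^A=np.*/A=np.deg2rad(20.15);O=np.array([.6227,.1013])+np.array([-np.sin(A),np.cos(A)])*.0242/' h.py
python3 - <<'E'
from h import *
for n in("top","side"):
    b=np.load(f'bow_{n}.npy');q=fx(b);k=(abs(q[:,1])<20);c=q[k];z=b[k,2]
    print(n,'cross',np.percentile(c[:,0],[1,50,99]).round(1),np.polyfit(c[:,1],c[:,0],1),z.max(), 'x top',c[z>z.max()-.002,0].mean(),len(c))
    p=read_camera(n);rail(p)
    print('o',fx(atz(p,[276.25,285.0],[206.5,230.2],.06)) if n=='top' else '')
cv2.imwrite('pics/c2.png',cv2.resize(p['frame'][160:220,245:345,::-1],(800,480),interpolation=cv2.INTER_NEAREST))
E
```

```text
top cross [-105.6  -98.4  -92.2] [-8.02358974e-03 -9.85878009e+01] 0.07446823398269664 x top -98.98713383092482 132
mark [ -88.8 -120.8] [-75.5 -96.6] [ -82.3 -108.8] 72
ptr [ -32.1 -122. ] [-26.7 -98.8] [ -29.5 -110.7] 30
orange [-109.7  -97. ] [ 28.8 -73.5] [-29.8 -84.3] 60
o [[ -31.0247353  -111.1695427 ]
 [ -83.70669933 -110.20424744]]
side cross [-105.2  -98.7  -91.9] [-7.21448296e-03 -9.87388599e+01] 0.07529465709573147 x top -98.16267979689901 146
mark [ -87.3 -120.7] [-74.9 -93.6] [ -81.1 -107.1] 66
ptr [ -29.3 -121.9] [ -5.4 -98.3] [ -21.8 -110.8] 22
orange [-33.8 -94.2] [-21.8 -73.1] [-27.9 -83.1] 50
o
```

View pics/c2.png

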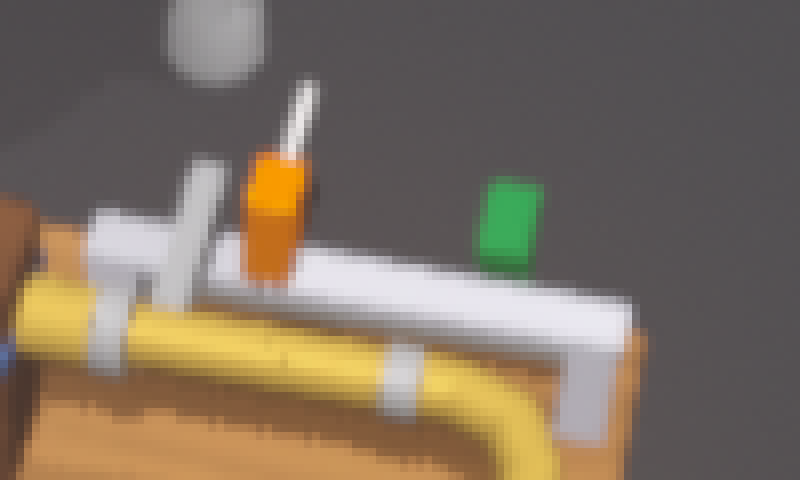

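```bash
cat > go.py <<'E'
from h import *
import sys
from scipy.spatial.transform import Rotation as Ro
def go(tx,ty=0,tz=None):
    s=observe();w=O+Rf@np.array([tx,ty])/1000;t=np.array([*w,tz if tz else s['tool_pos'][2]])
    q=s['eef_rot'];R=Ro.from_quat([q[1],q[2],q[3],q[0]])
    Rt=np.c_[np.r_[Rf[:,1],0],np.r_[Rf[:,0],0],[0,0,-1]]
    print('t',s['time'],'target',t.round(4),'shift units',(R.inv().apply(t-s['tool_pos'])/.02).round(3),'turn units',((R.inv()*Ro.from_matrix(Rt)).as_rotvec()/1.5).round(4),'at fix',fx([s['tool_pos']]).round(1),s['tool_pos'][2].round(4))
if __name__=='__main__':go(*map(float,sys.argv[1:]))
E
python3 go.py -98.7 0 0.231
```

```text
t 2.7333 target [0.5217 0.09   0.231 ] shift units [2.4359e+01 2.9188e+01 1.5000e-02] turn units [-0.     -0.     -0.0136] at fix [[-692.3 -475.2]] 0.2313
```

```bash
python3 -m handwheel '0 0 0 0 0 -0.0136 0; 0 0.5 0 0 0 0 0; 0 1 0 0 0 0 0; 0 1 0 0 0 0 0; 0 1 0 0 0 0 0; 0 1 0 0 0 0 0; 0 1 0 0 0 0 0; 0.5 1 0 0 0 0 0'
python3 -m handwheel '1 1 0 0 0 0 0; 1 1 0 0 0 0 0; 1 1 0 0 0 0 0; 1 1 0 0 0 0 0; 1 1 0 0 0 0 0; 1 1 0 0 0 0 0; 1 1 0 0 0 0 0; 1 1 0 0 0 0 0'
python3 -m handwheel '1 1 0 0 0 0 0; 1 1 0 0 0 0 0; 1 1 0 0 0 0 0; 1 1 0 0 0 0 0; 1 1 0 0 0 0 0; 1 1 0 0 0 0 0; 1 1 0 0 0 0 0; 1 1 0 0 0 0 0' | head -2
python3 -m handwheel '1 1 0 0 0 0 0; 1 1 0 0 0 0 0; 1 1 0 0 0 0 0; 1 1 0 0 0 0 0; 1 1 0 0 0 0 0; 1 1 0 0 0 0 0; 0.5 0.5 0 0 0 0 0; 0 0 0 0 0 0 0'
python3 go.py -98.7 0 0.046
```

```text
time: 3.4
tool_pos: [0.2487, -0.5069, 0.2314]
eef_rot: [0.001, 0.572, 0.82, -0.0]
contact_force: [0.4, 0.4, 0.9]
width: 0.0853
finger_force: 0.0
time: 4.07
tool_pos: [0.3419, -0.2986, 0.2315]
eef_rot: [0.0, 0.572, 0.82, 0.0]
contact_force: [0.1, -0.6, 0.1]
width: 0.0857
finger_force: 0.0
time: 4.73
tool_pos: [0.4361, -0.0929, 0.2315]
time: 5.4
tool_pos: [0.5137, 0.0751, 0.2313]
eef_rot: [0.0, 0.57, 0.822, 0.001]
contact_force: [0.6, -0.5, 1.0]
width: 0.0855
finger_force: 0.0
t 5.4 target [0.5217 0.09   0.046 ] shift units [0.549 0.623 9.266] turn units [ 0.0009 -0.0006  0.0037] at fix [[-111.4  -11.2]] 0.2313
```

```bash
python3 -m handwheel '0.55 0.62 0 0 0 0.0037 0; 0 0 1 0 0 0 0; 0 0 1 0 0 0 0; 0 0 1 0 0 0 0; 0 0 1 0 0 0 0; 0 0 1 0 0 0 0; 0 0 0.4 0 0 0 0; 0 0 0 0 0 0 0'|head -2
python3 go.py -98.7 0 0.046
python3 - <<'E'
from h import *
for n in('side',):
    p=read_camera(n);cv2.imwrite('pics/c3.png',cv2.resize(p['frame'][120:280,180:380,::-1],(800,640))[:600])
E
```

```text
time: 6.07
tool_pos: [0.518, 0.0859, 0.1214]
t 6.0667 target [0.5217 0.09   0.046 ] shift units [0.129 0.263 3.77 ] turn units [-0.0034 -0.0007 -0.0025] at fix [[-103.6   -2.6]] 0.1214
```

View pics/c3.png

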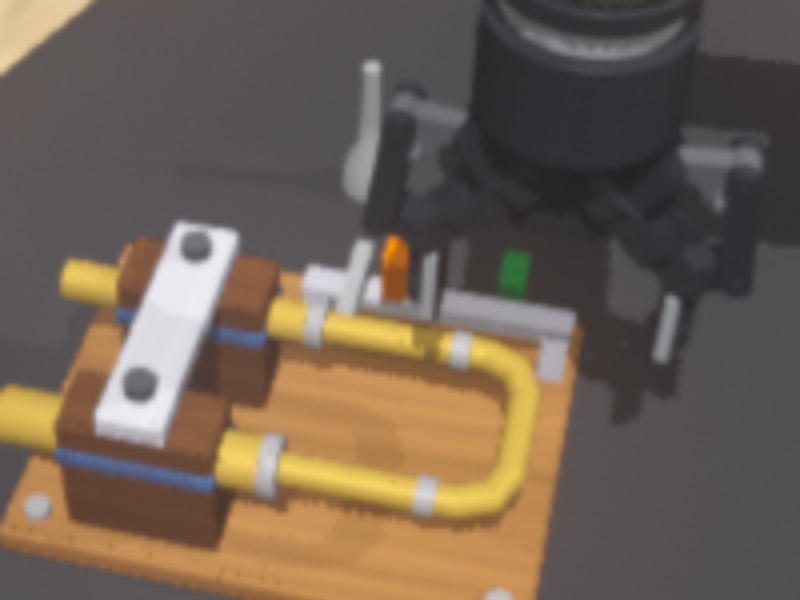

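The side view shows the open fingers (px 430,270 and 665,330 in the crop) straddling the cross tube (510,420), which is clear on both sides.

```bash
python3 -m handwheel '0.13 0.26 0.5 -0.0034 0 -0.0025 0; 0 0 0.8 0 0 0 0; 0 0 0.8 0 0 0 0; 0 0 0.8 0 0 0 0; 0 0 0.5 0 0 0 0; 0 0 0.35 0 0 0 0; 0 0 0 0 0 0 0; 0 0 0 0 0 0 0'
python3 go.py -98.7 0 0.046
```

```text
time: 6.78
tool_pos: [0.525, 0.091, 0.0488]
eef_rot: [0.002, 0.572, 0.82, 0.002]
contact_force: [0.1, -0.1, -0.1]
width: 0.0853
finger_force: 0.0
t 6.7833 target [0.5217 0.09   0.046 ] shift units [ 0.01  -0.175  0.139] turn units [0.0038 0.0001 0.0005] at fix [[-95.2  -0.2]] 0.0488
```

```bash
python3 -m handwheel '0 -0.17 0.14 0.0038 0 0 0; 0 0 0 0 0 0 0.3; 0 0 0 0 0 0 0.5; 0 0 0 0 0 0 0.5; 0 0 0 0 0 0 0.5; 0 0 0 0 0 0 0.5; 0 0 0 0 0 0 0.5; 0 0 0 0 0 0 0.5'
python3 go.py -98.7 0 0.046
python3 - <<'E'
from h import *
p=read_camera('top')
s=silhouettes(p,'bow')
cv2.imwrite('pics/c4.png',cv2.resize(p['frame'][185:285,205:315,::-1],(660,600),interpolation=cv2.INTER_CUBIC));rail(p);p=read_camera('side');rail(p)
E
```

```text
time: 7.45
tool_pos: [0.5215, 0.0899, 0.0456]
eef_rot: [-0.0, 0.572, 0.82, -0.0]
contact_force: [-0.1, -0.3, -0.5]
width: 0.0423
finger_force: 0.0
t 7.45 target [0.5217 0.09   0.046 ] shift units [-0.     0.013 -0.022] turn units [-0.0003  0.      0.0006] at fix [[-99.   0.]] 0.0456
mark [ -87.5 -120.8] [-76.2 -96.9] [ -82.2 -109.5] 54
ptr [ -32.1 -122. ] [-26.7 -98.8] [ -29.6 -110.4] 29
orange [-34.1 -93.2] [ 17.3 -75. ] [-28.6 -85.1] 44Traceback (most recent call last):
  File "<stdin>", line 4, in <module>
  File "h.py", line 20, in rail
    v,u=np.nonzero((G>R+50)&(G>B+40));q=fx(atz(p,u,v,.055))
                                           ~~~^^^^^^^^^^^^
  File "h.py", line 10, in atz
    n=und(p,u,v); T=np.array(p['pose']); r=np.c_[n,np.ones(len(n))]@T[:3,:3].T
  File "h.py", line 5, in und
    return cv2.undistortPoints(np.array(np.c_[u,v],float).reshape(-1,1,2),K,np.array(p['D'],float)).reshape(-1,2)
           ~~~~~~~~~~~~~~~~~~~^^^^^^^^^^^^^^^^^^^^^^^^^^^^^^^^^^^^^^^^^^^^^^^^^^^^^^^^^^^^^^^^^^^^^
cv2.error: OpenCV(4.12.0) /io/opencv/modules/calib3d/src/undistort.dispatch.cpp:347: error: (-215:Assertion failed) CV_IS_MAT(_src) && CV_IS_MAT(_dst) && (_src->rows == 1 || _src->cols == 1) && (_dst->rows == 1 || _dst->cols == 1) && _src->cols + _src->rows - 1 == _dst->rows + _dst->cols - 1 && (CV_MAT_TYPE(_src->type) == CV_32FC2 || CV_MAT_TYPE(_src->type) == CV_64FC2) && (CV_MAT_TYPE(_dst->type) == CV_32FC2 || CV_MAT_TYPE(_dst->type) == CV_64FC2) in function 'cvUndistortPointsInternal'
```

View pics/c4.png

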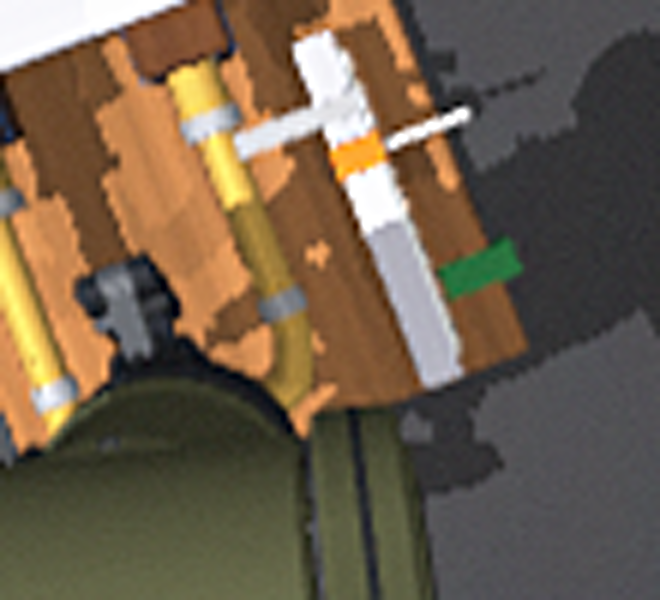

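The top view shows the pointer (430,130) and the green mark (480,268), both unobstructed; the pull direction runs down-right and clear. Now I close the gripper.

```bash
python3 -m handwheel '0 0 0 0 0 0 0.65; 0 0 0 0 0 0 0.75; 0 0 0 0 0 0 0.8; 0 0 0 0 0 0 0.85; 0 0 0 0 0 0 0.9; 0 0 0 0 0 0 1; 0 0 0 0 0 0 1; 0 0 0 0 0 0 1' 20
python3 go.py -98.7 0 0.046
```

```text
time: 8.27
tool_pos: [0.5212, 0.0898, 0.0455]
eef_rot: [-0.0, 0.572, 0.82, -0.0]
contact_force: [-0.9, -1.4, 1.7]
width: 0.013
finger_force: 19.5
t 8.2667 target [0.5217 0.09   0.046 ] shift units [-0.001  0.028 -0.025] turn units [-0.0007  0.      0.0007] at fix [[-99.3   0. ]] 0.0455
```

```bash
python3 -m handwheel '0 -0.05 0 0 0 0 1; 0 -0.1 0 0 0 0 1; 0 -0.15 0 0 0 0 1; 0 -0.15 0 0 0 0 1; 0 -0.15 0 0 0 0 1; 0 -0.15 0 0 0 0 1; 0 -0.15 0 0 0 0 1; 0 -0.1 0 0 0 0 1'
python3 -m handwheel '0 -0.1 0 0 0 0 1; 0 -0.15 0 0 0 0 1; 0 -0.15 0 0 0 0 1; 0 -0.15 0 0 0 0 1; 0 -0.15 0 0 0 0 1; 0 -0.1 0 0 0 0 1; 0 -0.05 0 0 0 0 1; 0 0 0 0 0 0 1'
python3 go.py -98.7 0 0.0455
python3 - <<'E'
from h import *
p=read_camera('top');rail(p)
E
```

```text
time: 8.93
tool_pos: [0.5027, 0.083, 0.0456]
eef_rot: [0.0, 0.572, 0.82, 0.0]
contact_force: [3.7, 3.1, -3.4]
width: 0.0129
finger_force: 19.5
time: 9.6
tool_pos: [0.4864, 0.077, 0.0456]
eef_rot: [-0.0, 0.572, 0.82, -0.0]
contact_force: [3.7, 1.7, -2.7]
width: 0.0134
finger_force: 19.6
t 9.6 target [0.5217 0.09   0.0455] shift units [1.000e-03 1.883e+00 2.000e-03] turn units [-0.0006  0.0001  0.0006] at fix [[-1.364e+02 -1.000e-01]] 0.0456
mark [ -88.8 -120.8] [-76.2 -96.6] [ -82.3 -108.5] 69
ptr [ -61.5 -121.8] [-56.2 -98.2] [ -58.9 -109.3] 29
orange [-64.3 -95.8] [ 24.2 -75.4] [-58.  -85.2] 45
```

```bash
python3 -m handwheel '0 -0.1 0 0 0 0 1; 0 -0.15 0 0 0 0 1; 0 -0.15 0 0 0 0 1; 0 -0.15 0 0 0 0 1; 0 -0.15 0 0 0 0 1; 0 -0.1 0 0 0 0 1; 0 -0.1 0 0 0 0 1; 0 -0.05 0 0 0 0 1'
python3 go.py -98.7 0 0.0455
python3 - <<'E'
from h import *
for i in range(2):
    p=read_camera('top');rail(p)
cv2.imwrite('pics/c5.png',cv2.resize(p['frame'][195:255,245:315,::-1],(700,600),interpolation=cv2.INTER_NEAREST))
np.savez('c5.npz',f=p['frame'])
p=read_camera('side');rail(p)
E
```

```text
time: 10.32
tool_pos: [0.4694, 0.0707, 0.0456]
eef_rot: [0.0, 0.572, 0.82, 0.0]
contact_force: [5.0, 3.4, -5.0]
width: 0.0133
finger_force: 19.5
t 10.3167 target [0.5217 0.09   0.0455] shift units [0.004 2.787 0.006] turn units [0.0004 0.0001 0.0005] at fix [[-1.544e+02 -1.000e-01]] 0.0456
mark [ -88.8 -120.8] [-80.1 -96.6] [ -84.5 -109. ] 48
ptr [ -79.2 -121.6] [-74.5 -98.5] [ -77.  -109.7] 26
orange [-82.4 -95.8] [ 24.2 -75.2] [-75.8 -85. ] 49
mark [ -88.8 -120.8] [-80.1 -96.6] [ -84.5 -109. ] 48
ptr [ -79.9 -121.6] [-74.5 -98.5] [ -77.2 -109.6] 26
orange [-82.2 -92.9] [ 17.3 -75.2] [-76.1 -85. ] 49
mark [ -87.3 -120.7] [-78.8 -96.2] [ -83.9 -108.6] 31
ptr [ -77.2 -120.4] [-61.8 -98.4] [ -71.9 -110.5] 20
orange [-81.  -92.5] [-69.9 -73.3] [-75.  -82.9] 46
```

View pics/c5.png

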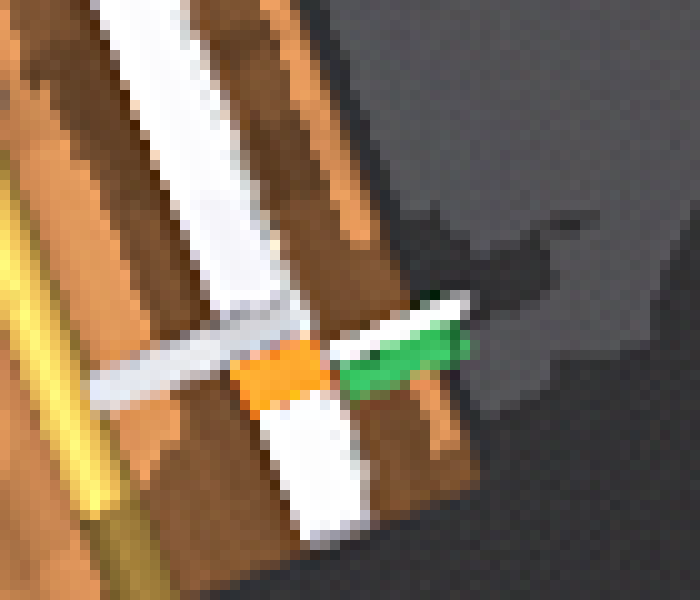

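The pointer (px 400,330) has come over the near edge of the mark (405,360); about 5 mm is left.

```bash
python3 -m handwheel '0 -0.05 0 0 0 0 1; 0 -0.05 0 0 0 0 1; 0 -0.05 0 0 0 0 1; 0 -0.05 0 0 0 0 1; 0 -0.02 0 0 0 0 1; 0 0 0 0 0 0 1; 0 0 0 0 0 0 1; 0 0 0 0 0 0 1'
python3 go.py -98.7 0 0.0455
python3 - <<'E'
from h import *
for n in('top','side'):
    p=read_camera(n);rail(p)
    if n=='top':cv2.imwrite('pics/c6.png',cv2.resize(p['frame'][195:255,245:315,::-1],(700,600),interpolation=cv2.INTER_NEAREST))
E
```

```text
time: 11.13
tool_pos: [0.4655, 0.0692, 0.0456]
eef_rot: [0.0, 0.572, 0.82, 0.0]
contact_force: [5.6, 2.9, -4.3]
width: 0.0127
finger_force: 19.5
t 11.1333 target [0.5217 0.09   0.0455] shift units [0.005 2.996 0.006] turn units [0.0005 0.0001 0.0005] at fix [[-1.586e+02 -1.000e-01]] 0.0456
mark [ -88.8 -120.5] [-75.5 -96.9] [ -82.7 -109.7] 42
ptr [ -83.8 -122. ] [-79.4 -98.9] [ -81.5 -110.3] 25
orange [-85.2 -96.5] [ 26.1 -75.2] [-79.5 -85.2] 48
mark [ -87.2 -119.4] [ -84.9 -105.5] [ -86.2 -113.6] 8
ptr [ -81.5 -121.8] [-65.5 -98.4] [ -75.7 -110.9] 24
orange [-85. -93.] [-73.5 -73.4] [-79.4 -83.1] 47
```

View pics/c6.png

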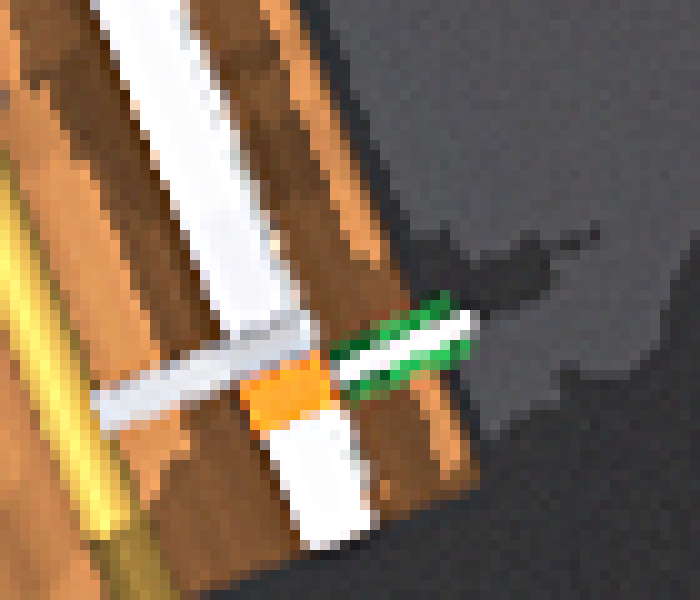

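The pointer (px 405,345) stands over the middle of the green mark, less than about 1 mm short. I'll add a tiny trim, then ease the slide home.

```bash
python3 -m handwheel '0 -0.03 0 0 0 0 1; 0 0 0 0 0 0 1; 0 0 0 0 0 0 1; 0 0.05 0 0 0 0 1; 0 0.1 0 0 0 0 1; 0 0.15 0 0 0 0 1; 0 0.15 0 0 0 0 1; 0 0.15 0 0 0 0 1'
python3 -m handwheel '0 0.15 0 0 0 0 1; 0 0.15 0 0 0 0 1; 0 0.15 0 0 0 0 1; 0 0.15 0 0 0 0 1; 0 0.15 0 0 0 0 1; 0 0.15 0 0 0 0 1; 0 0.15 0 0 0 0 1; 0 0.15 0 0 0 0 1'
python3 -m handwheel '0 0.15 0 0 0 0 1; 0 0.15 0 0 0 0 1; 0 0.15 0 0 0 0 1; 0 0.15 0 0 0 0 1; 0 0.1 0 0 0 0 1; 0 0.1 0 0 0 0 1; 0 0.05 0 0 0 0 1; 0 0 0 0 0 0 1'
python3 go.py -99.3 0 0.0455
```

```text
time: 11.9
tool_pos: [0.4757, 0.073, 0.0456]
eef_rot: [-0.0, 0.572, 0.82, -0.0]
contact_force: [3.1, 1.3, -2.1]
width: 0.0133
finger_force: 19.7
time: 12.57
tool_pos: [0.4981, 0.0813, 0.0455]
eef_rot: [-0.0, 0.572, 0.82, -0.0]
contact_force: [2.6, -0.1, -0.6]
width: 0.0135
finger_force: 19.9
time: 13.23
tool_pos: [0.5142, 0.0873, 0.0455]
eef_rot: [-0.0, 0.572, 0.82, -0.0]
contact_force: [2.0, 1.1, 1.2]
width: 0.0133
finger_force: 20.0
t 13.2333 target [0.5211 0.0898 0.0455] shift units [-0.     0.371  0.001] turn units [-0.0002  0.      0.0006] at fix [[-106.7    0. ]] 0.0455
```

```bash
python3 -m handwheel '0 0.08 0 0 0 0 1; 0 0.08 0 0 0 0 1; 0 0.07 0 0 0 0 1; 0 0.05 0 0 0 0 1; 0 0.04 0 0 0 0 1; 0 0.04 0 0 0 0 1; 0 0.02 0 0 0 0 1; 0 0 0 0 0 0 1'
python3 go.py -99.3 0 0.0455
```

```text
time: 13.9
tool_pos: [0.5211, 0.0898, 0.0455]
eef_rot: [-0.0, 0.572, 0.82, -0.0]
contact_force: [2.4, 0.8, 2.3]
width: 0.0132
finger_force: 20.0
t 13.9 target [0.5211 0.0898 0.0455] shift units [-0.     0.001  0.001] turn units [-0.0004  0.      0.0006] at fix [[-99.3   0. ]] 0.0455
```

```bash
python3 -m handwheel '0 0.01 0 0 0 0 1; 0 0.01 0 0 0 0 1; 0 0.01 0 0 0 0 1; 0 0 0 0 0 0 1; 0 0 0 0 0 0 1; 0 0 0 0 0 0 1; 0 0 0 0 0 0 1; 0 0 0 0 0 0 1'
python3 go.py -99.3 0 0.0455
python3 -m handwheel '0 0.01 0 0 0 0 1; 0 0.01 0 0 0 0 1; 0 0.01 0 0 0 0 1; 0 0 0 0 0 0 1; 0 0 0 0 0 0 1; 0 0 0 0 0 0 1; 0 0 0 0 0 0 1; 0 0 0 0 0 0 1'
python3 go.py -99.3 0 0.0455
```

```text
time: 14.57
tool_pos: [0.5211, 0.0899, 0.0455]
eef_rot: [-0.0, 0.572, 0.82, -0.001]
contact_force: [-0.6, -0.6, 4.3]
width: 0.0135
finger_force: 20.2
t 14.5667 target [0.5211 0.0898 0.0455] shift units [-0.003 -0.001 -0.001] turn units [-0.0009 -0.0001  0.0006] at fix [[-99.3   0.1]] 0.0455
time: 15.23
tool_pos: [0.5212, 0.0899, 0.0455]
eef_rot: [-0.001, 0.572, 0.82, -0.001]
contact_force: [-1.5, -2.5, 5.8]
width: 0.0133
finger_force: 20.4
t 15.2333 target [0.5211 0.0898 0.0455] shift units [-0.003 -0.003 -0.002] turn units [-0.0016 -0.0001  0.0007] at fix [[-99.2   0.1]] 0.0455
```

At the stop: the force has reversed and the tool no longer advances. Now I release and lift.

```bash
python3 -m handwheel '0 0 0 0 0 0 0.8; 0 0 0 0 0 0 0.7; 0 0 0 0 0 0 0.6; 0 0 0 0 0 0 0.5; 0 0 0 0 0 0 0.5; 0 0 0 0 0 0 0.5; 0 0 0 0 0 0 0.5; 0 0 0 0 0 0 0.5'
python3 -m handwheel '0 0 -0.3 0 0 0 0.5; 0 0 -0.6 0 0 0 0.5; 0 0 -1 0 0 0 0.5; 0 0 -1 0 0 0 0.5; 0 0 -1 0 0 0 0.5; 0 0 -1 0 0 0 0.5; 0 0 -1 0 0 0 0.5; 0 0 -1 0 0 0 0.5'
python3 -m handwheel '0 0 -1 0 0 0 0.5; 0 0 -0.5 0 0 0 0.5; 0 -1 0 0 0 0 0.5; 0 -1 0 0 0 0 0.5; 0 -0.5 0 0 0 0 0.5; 0 0 0 0 0 0 0.5; 0 0 0 0 0 0 0.5; 0 0 0 0 0 0 0.5'
python3 - <<'E'
from h import *
for n in('top','side'):
    p=read_camera(n);rail(p)
    for s in silhouettes(p,'bow')[:1]:
        b=cloud(p,s['mask']);b=b[b[:,2]>.055];q=fx(b);k=abs(q[:,1])<20
        print(n,'cross',k.sum(),np.percentile(q[k,0],[1,50,99]).round(1) if k.any() else '')
cv2.imwrite('pics/c7.png',p['frame'][:,:,::-1])
E
```

```text
time: 15.9
tool_pos: [0.5222, 0.0902, 0.0454]
eef_rot: [-0.0, 0.572, 0.82, -0.0]
contact_force: [-0.5, 0.4, 0.3]
width: 0.0428
finger_force: 0.0
time: 16.57
tool_pos: [0.522, 0.0902, 0.185]
eef_rot: [-0.0, 0.572, 0.82, -0.0]
contact_force: [0.5, -0.2, -0.8]
width: 0.0424
finger_force: 0.0
time: 17.23
tool_pos: [0.4764, 0.0732, 0.2136]
eef_rot: [0.0, 0.572, 0.82, 0.0]
contact_force: [0.0, -0.2, 0.0]
width: 0.0424
finger_force: 0.0
mark [ -88.  -120.5] [-75.5 -96.9] [ -81.3 -109.5] 32
ptr [ -83.8 -122. ] [-79.9 -98.9] [ -81.9 -110.1] 23
orange [-109.7  -96.3] [ 17.3 -73.5] [-81.7 -83.5] 63
top cross 121 [-105.5  -98.9  -92.6]Traceback (most recent call last):
  File "<stdin>", line 3, in <module>
  File "h.py", line 20, in rail
    v,u=np.nonzero((G>R+50)&(G>B+40));q=fx(atz(p,u,v,.055))
                                           ~~~^^^^^^^^^^^^
  File "h.py", line 10, in atz
    n=und(p,u,v); T=np.array(p['pose']); r=np.c_[n,np.ones(len(n))]@T[:3,:3].T
  File "h.py", line 5, in und
    return cv2.undistortPoints(np.array(np.c_[u,v],float).reshape(-1,1,2),K,np.array(p['D'],float)).reshape(-1,2)
           ~~~~~~~~~~~~~~~~~~~^^^^^^^^^^^^^^^^^^^^^^^^^^^^^^^^^^^^^^^^^^^^^^^^^^^^^^^^^^^^^^^^^^^^^
cv2.error: OpenCV(4.12.0) /io/opencv/modules/calib3d/src/undistort.dispatch.cpp:347: error: (-215:Assertion failed) CV_IS_MAT(_src) && CV_IS_MAT(_dst) && (_src->rows == 1 || _src->cols == 1) && (_dst->rows == 1 || _dst->cols == 1) && _src->cols + _src->rows - 1 == _dst->rows + _dst->cols - 1 && (CV_MAT_TYPE(_src->type) == CV_32FC2 || CV_MAT_TYPE(_src->type) == CV_64FC2) && (CV_MAT_TYPE(_dst->type) == CV_32FC2 || CV_MAT_TYPE(_dst->type) == CV_64FC2) in function 'cvUndistortPointsInternal'
```

The top camera shows the pointer at -81.9 mm against the mark at -82.3 mm. The slide's cross tube is back at its starting position, and the gripper is clear.

```bash
python3 -c "
from workcell import *
print(close_job())"
```

```text
the job is handed in; nothing more can be done
None
```

I drew the slide out until the rider's pointer stood over the green mark, about 0.4 mm short of its middle. I then eased the slide fully home and released it at about 17 s of the 45 s allowed, with a grip of about 20 N throughout, and handed the job in (no verdict was returned).

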